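# Rock-test two chainrings and scrap the bent one

### The arm

A 6-joint arm with a two-finger parallel gripper is mounted at the origin on the work surface. World frame = base frame: x ahead of the robot, y to its left, z up, the work surface at z = 0. Lengths are in m, angles in degrees, forces in N, time in s.
With the tool pointing down it reaches from about 0.4 to 0.825 m from the base axis. Payload 7 kg.
Tool frame: the origin (TCP) lies at the very end of the fingers, on their centre line; the grasp point (between the pads) lies 19 mm behind it; z points along the fingers, y is the line along which they close (so a half turn about z gives the same grasp; the last joint's range is limited). The gripper opens to 88 mm and grips with 3 to 60 N. Pads are 19 mm wide; open, the fingers measure 130 mm over their backs; the gripper's body (78 mm by 193 mm) begins 47 mm behind the grasp point.
Start: joints at [89.502, 20.546, 0.682, 0, -70.136, -16.507], TCP at [0.197, 0.645, 0.227] pointing down, gripper open.
Joint ranges: [-176.03, 176.03], [-82.01, 121.73], [-58.28, 71.71], [-173.87, 95.51], [-174.79, -0.11], [-173.66, 173.66]. Speed limits (degrees/s): [136.94, 136.94, 172.46, 180, 180, 180].

### API

Orientations are given as [roll, pitch, yaw] about the fixed x, y, z axes, in that order (R = Rz(yaw) Ry(pitch) Rx(roll)).
In Python, from plant import ctrl gives the robot as it stands.
- The arm moves only by the tool carry_out, never from a script. Its argument "deltas" is a list that holds one entry, the list of rows, each a list of 5 numbers: the shift along the tool's x, y, z scaled (see below), then the turn about the tool's z scaled (see below), then the opening, from -1 (shut) to 1 (fully open). A call has 1 to 5 rows; each row is the pose to reach, as a shift and turn from the pose commanded when the call began, along the tool's axes at that moment, turning the shorter way round; what a row does not reach only later rows make up. The controller multiplies each number of a shift by 20 cm and each number of a turn by 2 pi rad. A row lasts 1/10 s, in which the tool goes at most 50 mm and 8.59 degrees, less where a joint would pass 70% of its speed; a pose out of reach is approached as far as the arm can. A call with a number of a shift or a turn outside -1 to 1 is refused whole. A call with a gripper value outside its range is refused whole. The fingers move at their own pace and stop on an object; the grip force is fixed at half the most. Time passes only in rows, so rows that repeat a pose let the fingers close. It gives the time, the measured TCP pose, the force, the opening and the grip force at its end, in the units of the state.
- ctrl.get_obs(): the state, without advancing time (a new reading comes with each control period).
- ctrl.snapshot(name): name is "side" or "top" or "wrist"; returns a dict with "color" (420x560x3 uint8, red, green, blue), "camera_matrix" (3x3 intrinsics, pixels), "R" (3x3) and "t" (3): a world point X has camera coordinates R X + t. Camera axes: x right, y down, z forward; pixel columns grow to the right and rows downward; lengths in m; the calibration is good to about 2 mm. A picture is of the moment at which its call begins. There is no depth.
- ctrl.close_job(): hands the job in; it is judged then, once.
Trained networks look in a picture, given as the dict that the camera call returned (one of the last four; its "shot" number tells which), for a name from the list of things; names that differ only in an ending like _2 or _b are one class to them, and where a whole thing is asked for, a point or a joint stands for the part that bears it (a point fixed in the world has none). Each returns a list of dicts, best first, with "p" (0 to 1); they miss things now and then, are a little off and sometimes report something else, mostly with a low value. They report only what shows in the picture. A call takes as long as a camera call.
- ctrl.search_frame(picture, name): "centre" ([column, row] in pixels, amid what is visible of it).
- ctrl.silhouettes(picture, name): "mask" (420x560 bool, what is visible of it) and "centre" ([column, row] in pixels, amid what is visible of it).
- ctrl.spot_point(picture, name): "centre" ([column, row] in pixels: a listed point, or the origin of a listed thing).
The state is a dict: "clock": time; "joint_pos": joint angles; "qvel": joint speeds; "tau": joint torques, N m; "tool_pos": TCP position; "orientation": TCP orientation; "force": force on the tool from outside, world axes, zero at the start; "moment": the same for the moment, N m; "opening": finger opening in m; "gripper_force": force on a finger pad.
Only numpy, scipy, OpenCV 4.12 (cv2) and the standard library are available. Lean on these libraries where they do the work, as an engineer would, in place of code of your own. Each camera call takes 0.05 s, during which the arm holds its last target. There are 200 camera calls.

### The job

Two used chainrings lie on the granite surface plate and one of them is bent. Press down on their rims to find the one that rocks: hold it tipped under your finger for a moment to be sure. Then drop that one into the tilted-out black scrap bin and push the bin fully shut, leaving the true chainring lying flat on the plate and everything else on the bench where it is.

Things in the scene. Friction and masses are not known exactly. Their poses are not given: they have to be found in the camera images.
- surface_plate: dark granite surface plate, 250 (x) by 400 (y), fixed; origin at the centre of its underside, top face 60 above it (z = +60). The two chainrings lie on it side by side along its y, about 200 apart, the centres of each within 20 of its middle line, each turned up to 40 degrees
- chainring_a_mid (a point): first aluminium chainring, flat on the plate: 134 over its teeth, band 20 wide (radius 46 to 66) round an open middle, 5 thick, about 85 g. Point at its centre, 2.5 above its underside, z up; a brass drop pin 6 high stands on top at x = +57.5. Either ring may be the bent one, the name does not tell; see the second for how to know it
- chainring_b_mid (a point): second chainring, same size and look. Whichever ring is bent is kinked across at about x = -10 (along y): its larger part lies flat, the part opposite the pin is turned up 5 degrees, its rim at x = -55 about 4 off the plate. Pressed down there it tips about 5 degrees about y, and falls back when let go; a true ring stays still
- bin_housing: fixed grey housing of the black tilt-out bin, 210 deep (x), 274 wide (y), 270 high, its open front facing -x to the robot; origin under its centre, z up. Front edge of its 8 thick roof at x = -105, z 262 to 270. The roof hangs over the mouth: with the bin out, a level ring does not fit between lip and roof, one leaning 38 degrees (robot side low) does, with 10 to 17 spare each side
- bin_hinge (a point): centre of the bin's pivot line, at x = -100, z = +12 in the housing's frame; axes parallel to the housing's; the pivot line runs along y
- scrap_bin (a joint): tilt of the bin about its pivot, rad: 0 shut (front wall upright in the housing's front), 0.70 to 0.78 as found, leaning out to the robot (stop 0.80). Light friction holds it when wide open; 2 to 5 N on its lip moves it, and near the end it falls shut by its own weight
- bin_lip (a point): middle of the top edge of the bin's front lip, 200 from the pivot line up the front wall (4 thick, its outer face on the pivot line), 252 wide; the rolled lip stands 8 proud of the wall's outer face. Axes turn with the bin; equal to the housing's when shut
- bin_mid (a point): middle of the bin's inside, moving with it: 85 behind the front wall's outer face and 85 above the outside of its floor (axes as bin_lip). Inside of the bin: 162 front to back, 244 wide, back wall 165 high, front wall 200 high
- bell: chrome bicycle bell, 55 diameter, 42 high; origin under its centre; leave alone
- pedal_wrench: steel pedal wrench with red grip, 340 long (along its x), 12 high; origin under its middle; leave alone
- pedal: black flat pedal, 100 by 96 by 25; origin under its centre; leave alone
- cassette: steel sprocket cassette lying flat, 120 diameter, 32 high; origin under its centre; leave alone
- front_light: white front light, 62 long, 48 wide, 70 high; leave alone

How it is judged:
By the outcome, as a careful person would: the job done as asked, in the order asked, and still so for the second after the job is handed in, with the robot touching nothing.
It also fails if it takes over 67 s, if anything falls off the work surface, if the arm or the gripper's body presses on something with over 40 N, if the wrist force passes 120 N, or if a joint passes its speed limit or range.

## Working session

There is one attempt and no reset: what is moved stays moved. The work goes in short steps, Python scripts to look and compute and a tool call to move; the robot and the scene stay as the last step left them, time stands still between calls to the robot, and variables do not carry over. Pictures are saved under pics/ and viewed, at most 10 in all, crops included, and the job is handed in when it is done.

Besides the shell and the picture viewer there is one more tool, called after ">>>" as name(argument=value, ...) on one line, values as JSON. carry_out: Moves the arm, as the interface text tells. Its arguments: {"type":"object","properties":{"deltas":{"type":"array"}},"required":["deltas"]}

```bash
ls; mkdir -p pics; cat > h.py <<'E'
import numpy as np, cv2
from plant import ctrl
from scipy.spatial.transform import Rotation as Ro
def ray(s,px):
    K,R,t=[np.array(s[k],float) for k in("camera_matrix","R","t")]
    d=R.T@np.linalg.inv(K)@np.array([px[0],px[1],1.]); return -R.T@t,d
def onz(s,px,z):
    c,d=ray(s,px); return c+d*(z-c[2])/d[2]
def tri(a,pa,b,pb):
    A=[];B=[]
    for s,p in((a,pa),(b,pb)):
        c,d=ray(s,p); d=d/np.linalg.norm(d); P=np.eye(3)-np.outer(d,d); A.append(P);B.append(P@c)
    X=np.linalg.lstsq(np.vstack(A),np.hstack(B),rcond=None)[0]
    return X
def proj(s,X):
    K,R,t=[np.array(s[k],float) for k in("camera_matrix","R","t")]
    p=(K@(R@np.array(X,float).reshape(-1,3).T+t.reshape(3,1))).T; return p[:,:2]/p[:,2:]
def save(s,n): cv2.imwrite("pics/"+n,cv2.cvtColor(s["color"],cv2.COLOR_RGB2BGR))
def st():
    o=ctrl.get_obs(); return o,np.array(o["tool_pos"]),Ro.from_euler("xyz",o["orientation"],degrees=True).as_matrix()
E
cat > a.py <<'E'
from h import *
np.set_printoptions(precision=4,suppress=True)
o,p,R=st(); print(o); print(R)
S={n:ctrl.snapshot(n) for n in("top","side","wrist")}
ims=[]
for n,s in S.items():
    save(s,n+"0.png")
    print(n,"cam at",-np.array(s["R"]).T@np.array(s["t"]))
    for nm in "surface_plate chainring_a_mid bin_housing bin_hinge bin_lip bin_mid bell pedal_wrench pedal cassette front_light".split():
        r=ctrl.spot_point(s,nm); print(n,nm,[(np.round(x["centre"],1).tolist(),round(x["p"],2)) for x in r[:3]])
E
python3 a.py
```

```text
pics
{'clock': 0.0, 'joint_pos': array([ 89.5038,  20.592 ,   0.632 ,  -0.021 , -70.1358, -16.5061]), 'qvel': array([-0.0392, -0.0204, -0.0472, -0.0478,  0.1038,  0.042 ]), 'tau': array([ -0.0013, -58.2711,  29.3064,   6.9976,   0.0073,  -0.0002]), 'tool_pos': array([0.1973, 0.645 , 0.2256]), 'orientation': array([179.9025,  -0.0083, -17.0095]), 'force': array([-0.7144,  0.3983,  0.2591]), 'moment': array([-0.0104, -0.007 ,  0.0404]), 'gripper_force': 0.0, 'opening': 0.0878875612014176}
[[ 0.9563 -0.2925 -0.0004]
 [-0.2925 -0.9563 -0.0017]
 [ 0.0001  0.0017 -1.    ]]
top cam at [ 0.4569 -0.065   1.5118]
top surface_plate [([335.6, 207.5], 0.59)]
top chainring_a_mid [([370.0, 207.2], 0.97), ([225.4, 257.4], 0.37)]
top bin_housing [([432.8, 243.9], 0.5), ([158.9, 238.2], 0.19)]
top bin_hinge [([156.4, 194.1], 0.62)]
top bin_lip [([156.7, 234.5], 0.66)]
top bin_mid [([145.8, 190.2], 0.96), ([226.5, 257.2], 0.16)]
top bell [([225.2, 258.0], 0.65)]
top pedal_wrench [([341.3, 275.6], 0.97)]
top pedal [([335.0, 138.6], 0.66), ([366.9, 208.1], 0.16)]
top cassette [([434.5, 239.7], 0.88)]
top
[... 160 characters left out ...]
.59), ([352.8, 245.4], 0.53)]
side bin_housing [([231.0, 178.3], 0.65)]
side bin_hinge [([212.8, 183.8], 0.93), ([255.3, 318.5], 0.36)]
side bin_lip [([185.7, 169.6], 0.89)]
side bin_mid [([215.3, 163.3], 0.9)]
side bell [([202.2, 240.0], 0.44)]
side pedal_wrench [([257.5, 316.2], 0.95), ([294.5, 196.4], 0.73)]
side pedal [([352.5, 245.3], 0.69)]
side cassette [([360.0, 372.2], 0.83), ([186.2, 169.9], 0.4)]
side front_light [([293.4, 202.8], 0.72)]
wrist cam at [0.2612 0.6259 0.3836]
wrist surface_plate []
wrist chainring_a_mid []
wrist bin_housing []
wrist bin_hinge []
wrist bin_lip []
wrist bin_mid []
wrist bell []
wrist pedal_wrench []
wrist pedal []
wrist cassette []
wrist front_light []
```

```bash
python3 - <<'E'
import cv2
for n in("top","side"):
    i=cv2.imread(f"pics/{n}0.png"); cv2.imwrite(f"pics/{n}0b.png",cv2.resize(i,(784,588),interpolation=cv2.INTER_CUBIC))
E
```

```text
(no output)
```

View pics/top0b.png

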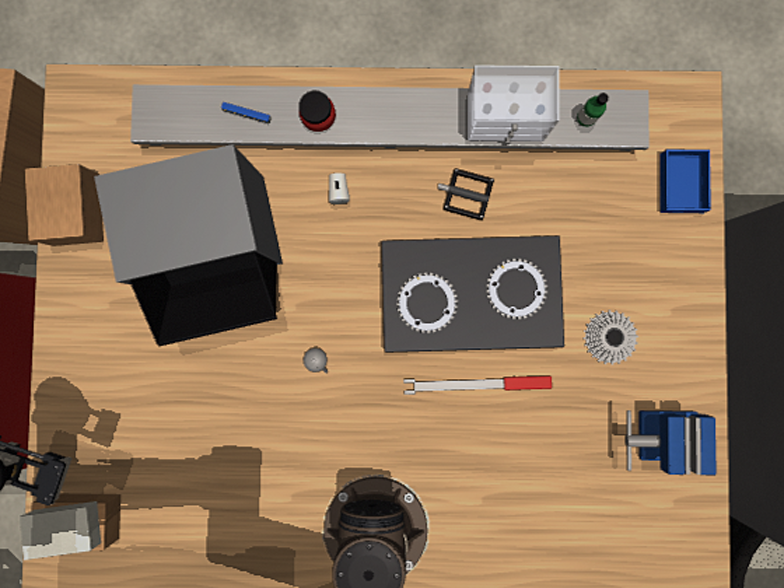

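View pics/side0b.png

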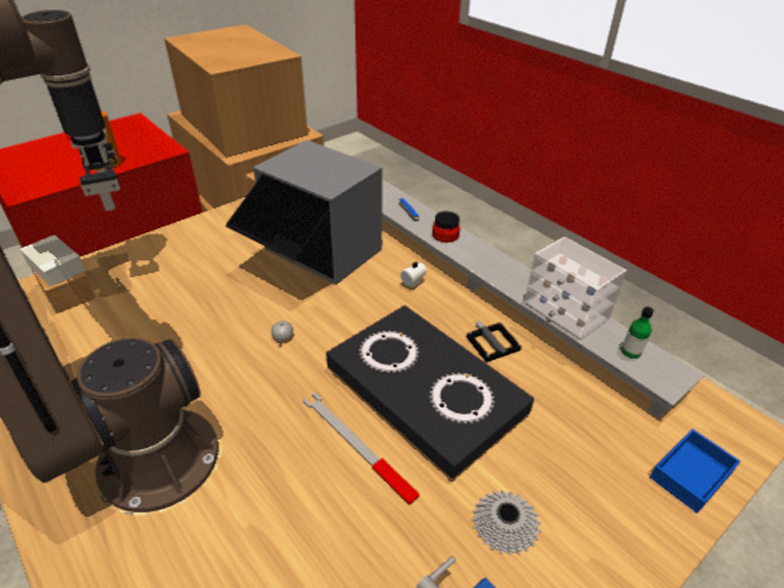

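The top view shows the plate at about (337,210) in original pixels, the rings at (305,216) and (369,206), and the housing roof corners at about (68,126), (167,104), (189,176) and (84,201). The lip runs from about (114,246) to (198,227). The side view agrees.

```bash
cat > b.py <<'E'
from h import *
np.set_printoptions(precision=4,suppress=True)
S={n:ctrl.snapshot(n) for n in("top","side")}
t=S["top"];sd=S["side"]
for s,n in((t,"top"),(sd,"side")):
    for m in ctrl.silhouettes(s,"chainring_a_mid")[:3]:
        ys,xs=np.nonzero(m["mask"]); pts=np.array([onz(s,(x,y),.064)[:2] for x,y in zip(xs,ys)])
        (c,r)=cv2.minEnclosingCircle((pts*1000).astype(np.float32)); print(n,"ring",m["p"],len(xs),np.array(c),r)
        c=np.array(c)/1000
        # brass pin: saturation on mask
        hsv=cv2.cvtColor(s["color"],cv2.COLOR_RGB2HSV); sat=hsv[ys,xs,1].astype(float)
        b=[i for i in np.argsort(-sat)[:6]]
        print("  sat",[(int(sat[i]),np.round((pts[i]-c)*1000).tolist()) for i in b])
    for nm in ("bin_housing","scrap_bin"):
        m=ctrl.silhouettes(s,nm)
        for q in m[:1]:
            cs=max(cv2.findContours(q["mask"].astype(np.uint8),0,2)[0],key=cv2.contourArea)
            print(n,nm,q["p"],cv2.approxPolyDP(cs,2.5,True)[:,0].tolist())
for px in((68,126),(167,104),(189,176),(84,201)): print("roof",onz(t,px,.27))
for px in((114,246),(198,227)): print("lip",onz(t,px,.16))
for nm,pts in(("bin_lip",((156.7,234.5),(185.7,169.6))),("hinge",((156.4,194.1),(212.8,183.8)))): print(nm,tri(t,pts[0],sd,pts[1]))
E
python3 b.py
```

```text
top ring 0.75 780 [ 545.8835 -305.7323] 66.21260070800781
  sat [(170, [-11.0, -52.0]), (160, [50.0, 29.0]), (158, [53.0, 32.0]), (141, [50.0, 32.0]), (101, [47.0, 29.0]), (94, [-49.0, 7.0])]
top ring 0.53 9399 [ 534.613 -208.214] 231.42388916015625
  sat [(134, [70.0, 202.0]), (134, [58.0, 202.0]), (132, [61.0, 202.0]), (132, [-122.0, -17.0]), (131, [122.0, 81.0]), (130, [79.0, 202.0])]
top bin_housing 0.86 [[165, 103], [68, 126], [82, 199], [94, 204], [112, 246], [196, 227], [196, 195], [201, 185], [186, 124]]
top scrap_bin 0.67 [[196, 187], [178, 179], [96, 198], [92, 202], [110, 246], [116, 247], [197, 227]]
side ring 0.76 705 [ 546.0581 -305.4803] 67.41320037841797
  sat [(178, [50.0, 34.0]), (168, [53.0, 37.0]), (167, [55.0, 35.0]), (124, [52.0, 32.0]), (93, [47.0, 31.0]), (72, [50.0, 39.0])]
side bin_housing 0.9 [[217, 100], [181, 120], [183, 130], [161, 160], [241, 202], [272, 178], [273, 120]]
side scrap_bin 0.91 [[187, 126], [162, 160], [184, 174], [236, 196], [234, 145]]
roof [0.739  0.5377 0.27  ]
roof [0.8023 0.2722 0.27  ]
roof [0.6076 0.2077 0.27  ]
roof [0.537  0.4864 0.27  ]
lip [0.4151 0.4433 0.16  ]
lip [0.4731 0.2019 0.16  ]
bin_lip [0.4477 0.3185 0.1732]
hinge [0.576  0.3658 0.0243]
```

```bash
cat > c.py <<'E'
from h import *
np.set_printoptions(precision=1,suppress=True)
def rings(s,z=.0645):
    K=s["color"].astype(int); out=[]
    for c0 in np.array([[.546,-.3055],[.52,-.105]]):
        # rectified 1 mm/px patch about the ring on plane z
        n=180; g=(np.arange(n)-90)/1000
        X,Y=np.meshgrid(g,g); P=np.stack([c0[0]+X,c0[1]+Y,np.full_like(X,z)],-1).reshape(-1,3)
        uv=proj(s,P).astype(np.float32); im=cv2.remap(s["color"],uv[:,0].reshape(n,n),uv[:,1].reshape(n,n),1)
        g_=im.min(2); m=(g_>110).astype(np.uint8)
        l,lab,stt,_=cv2.connectedComponentsWithStats(m); k=1+np.argmax(stt[1:,4])
        ys,xs=np.nonzero(lab==k); hull=cv2.convexHull(np.stack([xs,ys],1).astype(np.int32)); e=cv2.fitEllipse(hull)
        c=np.array(e[0]); hsv=cv2.cvtColor(im,cv2.COLOR_RGB2HSV)
        sc=(im[...,0].astype(int)-im[...,2]); d=np.hypot(X*1000+90-c[0],Y*1000+90-c[1]); sc[(d<45)|(d>72)]=0
        w=np.where(sc>max(25,.6*sc.max()),sc,0); 
        px,py=(w*(X*1000+90)).sum()/max(w.sum(),1),(w*(Y*1000+90)).sum()/max(w.sum(),1); v=np.array([px,py])-c
        out.append((c0*1000+c-90,np.array(e[1]),v,np.hypot(*v),np.degrees(np.arctan2(v[1],v[0])),sc.max())); 
    return out
if __name__=="__main__":
    import sys
    for n in sys.argv[1:]:
        s=ctrl.snapshot(n)
        for r in rings(s): print(n,*r)
E
python3 c.py top side
```

```text
top [ 546.7 -307.2] [134.8 135.2] [48.6 31.6] 57.95497227396014 33.01821801388306 124
top [ 513.2 -109. ] [133.8 135.4] [54.6 20.4] 58.25535240165264 20.47528277071954 105
side [ 545.2 -306.4] [131.8 132.4] [52.4 35.6] 63.36029814905181 34.163450879211545 125
side [ 513.3 -107.3] [127.7 132. ] [56.5 23.2] 61.08673015942071 22.352509957601583 117
```

>>> carry_out(deltas=[[[0, 0, -0.25, 0, -1], [0, 0, -0.5, 0, -1], [0, 0, -0.75, 0, -1]]])

```text
clock: 2.6
tool_pos: [0.1975, 0.6451, 0.3784]
orientation: [180.0, -0.0, -17.0]
force: [-0.7, 0.4, 0.5]
opening: 0.0689
gripper_force: 0.0
```

>>> carry_out(deltas=[[[0.15, 0.2, 0, 0, -1], [0.3, 0.4, 0, 0, -1], [0.45, 0.6, 0, 0, -1], [0.6, 0.8, 0, 0, -1], [0.7, 1, 0, 0, -1]]])

```text
clock: 3.1
tool_pos: [0.2735, 0.4111, 0.3767]
orientation: [-180.0, -0.0, -17.0]
force: [1.0, 0.4, 0.8]
opening: 0.0287
gripper_force: 0.0
```

>>> carry_out(deltas=[[[0.15, 0.2, 0, 0, -1], [0.3, 0.4, 0, 0, -1], [0.45, 0.6, 0, 0, -1], [0.6, 0.8, 0, 0, -1], [0.7, 1, 0, 0, -1]]])

```text
clock: 3.6
tool_pos: [0.3485, 0.1789, 0.3768]
orientation: [-180.0, -0.0, -17.0]
force: [1.3, 0.8, -0.7]
opening: 0.0008
gripper_force: 0.0
```

>>> carry_out(deltas=[[[0.15, 0.2, 0, 0, -1], [0.3, 0.4, 0, 0, -1], [0.45, 0.6, 0, 0, -1], [0.6, 0.8, 0, 0, -1], [0.6, 0.8, 0, 0, -1]]])

```text
clock: 4.1
tool_pos: [0.4167, -0.0126, 0.3765]
orientation: [179.9, -0.0, -17.5]
force: [-0.9, 1.8, -0.2]
opening: 0.0001
gripper_force: 0.0
```

```bash
python3 - <<'E'
from c import *
o,p,R=st();print(o["clock"],p*1000,o["orientation"],o["joint_pos"])
s=ctrl.snapshot("wrist");save(s,"w1.png")
for r in rings(s): print(*r)
E
```

```text
4.1 [416.7 -12.6 376.5] [179.9  -0.  -17.5] [ 25.7  -8.8 -13.6   0.1 -85.2  46.8]
[ 537.3 -304.4] [114.2 133.1] [-81.3 -91.1] 122.10706473726697 -131.75857377458647 24
[ 512.3 -109.1] [135.1 136. ] [55.1 20. ] 58.613516975213024 19.970085705797747 186
```

View pics/w1.png

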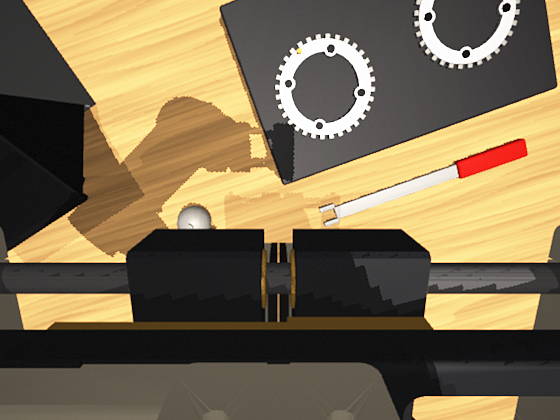

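The wrist view shows the left ring at (326,87) with its pin at (299,51). The right ring is partly cut off at top right.

```bash
cat > d.py <<'E'
import sys
from h import *
# usage: d.py x y z yaw  (mm, deg) -> scaled shift/turn from the present pose
o,p,R=st(); x,y,z,yaw=map(float,sys.argv[1:5])
d=R.T@(np.array([x,y,z])/1000-p)/.2; cy=np.degrees(np.arctan2(R[1,0],R[0,0])); t=-((yaw-cy+180)%360-180)/360
print(o["clock"],"pose",(p*1000).round(1),"yaw",cy.round(1),"F",o["force"].round(1),"j6",o["joint_pos"][5].round(1)); print("delta",d.round(3),"turn",round(t,4))
E
python3 d.py 461.5 -127.3 100 20
```

```text
4.15 pose [416.4 -10.4 376.4] yaw -17.4 F [0.3 0.1 0.5] j6 46.6
delta [0.391 0.489 1.382] turn -0.104
```

>>> carry_out(deltas=[[[0.13, 0.16, 0, -0.022, -1], [0.26, 0.32, 0, -0.044, -1], [0.38, 0.48, 0, -0.066, -1], [0.38, 0.48, 0, -0.088, -1], [0.38, 0.48, 0, -0.104, -1]]])

```text
clock: 4.65
tool_pos: [0.4611, -0.1214, 0.3761]
orientation: [-180.0, 0.1, 20.7]
force: [1.2, 0.7, -0.1]
opening: 0.0006
gripper_force: 0.0
```

>>> carry_out(deltas=[[[0, 0, 0.25, 0, -1], [0, 0, 0.5, 0, -1], [0, 0, 0.75, 0, -1], [0, 0, 1, 0, -1], [0, 0, 1, 0, -1]]])

```text
clock: 5.15
tool_pos: [0.4563, -0.1199, 0.171]
orientation: [-179.8, 0.6, 20.5]
force: [-1.5, 0.8, 1.0]
opening: 0.0001
gripper_force: 0.0
```

>>> carry_out(deltas=[[[0, 0, 0.2, 0, -1], [0, 0, 0.35, 0, -1], [0, 0, 0.4, 0, -1], [0, 0, 0.4, 0, -1]]])

```text
clock: 5.55
tool_pos: [0.4615, -0.1206, 0.0973]
orientation: [180.0, 0.0, 20.5]
force: [-0.1, 0.0, 0.9]
opening: 0.0004
gripper_force: 0.0
```

```bash
python3 d.py 461.5 -127.3 72 20
```

```text
5.55 pose [ 461.5 -120.6   97.3] yaw 20.5 F [-0.1  0.   0.9] j6 101.4
delta [-0.012  0.031  0.127] turn 0.0014
```

>>> carry_out(deltas=[[[-0.01, 0.03, 0.06, 0, -1], [-0.01, 0.03, 0.11, 0, -1], [-0.01, 0.03, 0.125, 0, -1], [-0.01, 0.03, 0.125, 0, -1]]])

```text
clock: 5.95
tool_pos: [0.4608, -0.1275, 0.0714]
orientation: [-180.0, 0.0, 20.4]
force: [0.5, 0.6, -0.1]
opening: 0.0006
gripper_force: 0.0
```

>>> carry_out(deltas=[[[0, 0, 0.005, 0, -1], [0, 0, 0.01, 0, -1], [0, 0, 0.015, 0, -1], [0, 0, 0.02, 0, -1], [0, 0, 0.02, 0, -1]]])

```text
clock: 6.45
tool_pos: [0.461, -0.1274, 0.0675]
orientation: [180.0, 0.0, 20.4]
force: [1.0, 0.9, 0.3]
opening: 0.0008
gripper_force: 0.1
```

```bash
python3 d.py 461.5 -127.3 66 20; python3 c.py top side
```

```text
6.45 pose [ 461.  -127.4   67.5] yaw 20.4 F [1.  0.9 0.3] j6 102.2
delta [0.002 0.001 0.008] turn 0.0012
top [ 546.6 -307.2] [135.9 136.5] [48.7 31.6] 58.075502263142035 32.97658284904026 132
top [ 534.9 -107.1] [ 89.4 120.4] [-43.3   2.9] 43.44761271622056 176.15105949830368 34
side [ 545.3 -306.3] [131.8 132.2] [52.4 35.6] 63.28972054469239 34.18996621247145 124
side [ 491.8 -156.7] [22.4 37.4] [11.3 53.6] 54.73620249498203 78.11628239724425 77
```

>>> carry_out(deltas=[[[0, 0, 0.005, 0, -1], [0, 0, 0.01, 0, -1], [0, 0, 0.012, 0, -1], [0, 0, 0.016, 0, -1], [0, 0, 0.016, 0, -1]]])

```text
clock: 7.05
tool_pos: [0.461, -0.1274, 0.0653]
orientation: [180.0, -0.0, 20.5]
force: [-4.2, 2.2, 12.5]
opening: 0.0005
gripper_force: 6.6
```

```bash
python3 - <<'E'
from h import *
o,p,R=st();print(o["clock"],p*1000,o["force"])
a=ctrl.snapshot("side"); w=ctrl.snapshot("wrist")
i=cv2.resize(a["color"][200:330,200:400],(600,390),interpolation=2); save({"color":i},"press1.png")
E
```

```text
7.05 [ 460.99679757 -127.41264253   65.25882207] [-4.23673024  2.23715355 12.46964843]
```

View pics/press1.png

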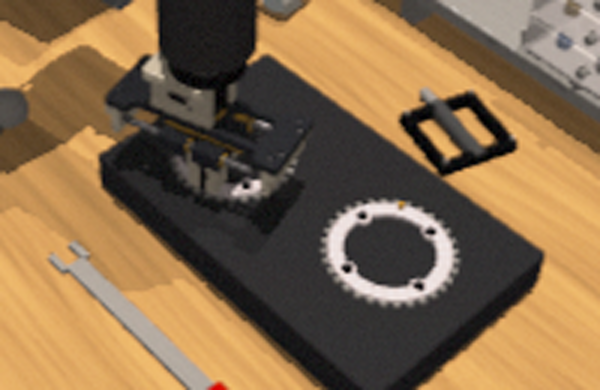

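The crop shows the finger on the left ring's rim at about (205,175), with the ring mostly hidden by the gripper. It doesn't settle whether the ring tipped, so I'll compare pin positions in the wrist camera, pressed and released.

```bash
cat > e.py <<'E'
import sys
from h import *
np.set_printoptions(precision=2,suppress=True)
# brass pin in wrist view near its expected place; prints pixel and residual (mm) for pin-top heights
cx,cy,a,name=float(sys.argv[1]),float(sys.argv[2]),np.radians(float(sys.argv[3])),sys.argv[4]
s=ctrl.snapshot("wrist"); save(s,name)
P=np.array([cx+57.5*np.cos(a),cy+57.5*np.sin(a),71])/1000
u=proj(s,P)[0]; x0,y0=(u-45).astype(int); im=s["color"].astype(int)
sc=im[...,0]-im[...,2]; m=np.zeros_like(sc); m[max(y0,0):y0+90,max(x0,0):x0+90]=1
sc=np.where((m>0)&(sc>60),sc,0); v,uu=np.mgrid[:420,:560]; 
c=np.array([(sc*uu).sum(),(sc*v).sum()])/max(sc.sum(),1); print("pred",u,"seen",c,"n",(sc>0).sum())
print({z:np.round(onz(s,c,z/1000)[:2]*1000-P[:2]*1000,2).tolist() for z in(69,71,74,77)}, "along pin dir", {z:round(float((onz(s,c,z/1000)[:2]*1000-[cx,cy])@[np.cos(a),np.sin(a)]),2) for z in (69,71,74,77)})
E
python3 e.py 512.5 -108.8 20 wp1.png
```

```text
pred [278.68  15.36] seen [277.94  13.66] n 217
{69: [1.06, 0.72], 71: [0.48, 0.51], 74: [-0.37, 0.19], 77: [-1.23, -0.12]} along pin dir {69: 58.74, 71: 58.13, 74: 57.21, 77: 56.3}
```

>>> carry_out(deltas=[[[0, 0, -0.02, 0, -1], [0, 0, -0.04, 0, -1], [0, 0, -0.05, 0, -1], [0, 0, -0.05, 0, -1]]])

```text
clock: 7.6
tool_pos: [0.4612, -0.1274, 0.0746]
orientation: [180.0, -0.0, 20.4]
force: [0.1, 0.3, 0.5]
opening: 0.0005
gripper_force: 0.0
```

```bash
python3 e.py 512.5 -108.8 20 wp2.png; python3 - <<'E'
import cv2,numpy as np
a=cv2.imread("pics/wp1.png");b=cv2.imread("pics/wp2.png")
cv2.imwrite("pics/wp.png",cv2.resize(np.hstack([a,b]),(800,300),interpolation=cv2.INTER_AREA))
E
python3 d.py 461 -127.4 110 20
```

```text
pred [278.48  22.96] seen [277.63  23.26] n 200
{69: [0.29, 0.51], 71: [-0.24, 0.31], 74: [-1.03, 0.01], 77: [-1.83, -0.28]} along pin dir {69: 57.94, 71: 57.38, 74: 56.53, 77: 55.69}
7.65 pose [ 461.  -127.4   74.4] yaw 20.4 F [-1.1  0.3 -0.4] j6 102.2
delta [-0.     0.    -0.178] turn 0.0012
```

View pics/wp.png

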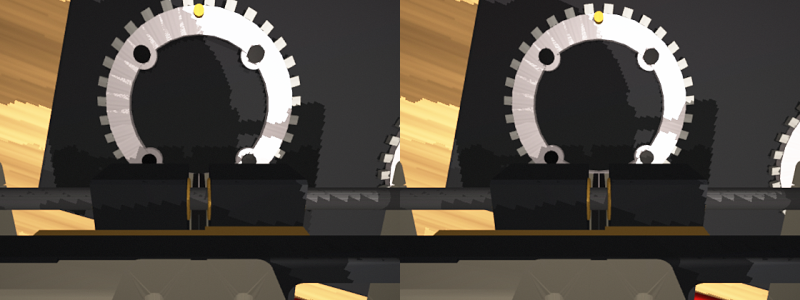

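Pressed and released wrist views side by side: the pin is at (198,10) pressed and (598,17) released. A small shift beyond the camera's own motion matches tipping. I'll press the other ring the same way to compare.

>>> carry_out(deltas=[[[0, 0, -0.1, 0, -1], [0, 0, -0.18, 0, -1]]])

```text
clock: 7.85
tool_pos: [0.4606, -0.1275, 0.1105]
orientation: [-180.0, 0.1, 20.4]
force: [0.3, -0.3, 0.3]
opening: 0.0002
gripper_force: 0.0
```

```bash
python3 d.py 500.5 -337 110 33
```

```text
7.85 pose [ 460.6 -127.5  110.5] yaw 20.4 F [ 0.3 -0.3  0.3] j6 102.2
delta [-0.179  1.051  0.002] turn -0.0349
```

>>> carry_out(deltas=[[[-0.04, 0.22, 0, 0, -1], [-0.08, 0.44, 0, 0, -1], [-0.12, 0.66, 0, 0, -1], [-0.16, 0.88, 0, 0, -1], [-0.18, 1, 0, 0, -1]]])

```text
clock: 8.35
tool_pos: [0.4971, -0.3303, 0.1097]
orientation: [-180.0, 0.0, 20.3]
force: [0.4, 1.7, -0.4]
opening: 0.0002
gripper_force: 0.0
```

>>> carry_out(deltas=[[[0, 0.05, 0, -0.02, -1], [0, 0.05, 0, -0.035, -1], [0, 0.05, 0, -0.035, -1]]])

```text
clock: 8.65
tool_pos: [0.5001, -0.3371, 0.1095]
orientation: [-179.9, 0.0, 33.0]
force: [-0.6, -0.8, 0.0]
opening: 0.0004
gripper_force: 0.0
```

```bash
python3 d.py 500.5 -337 75 33; python3 e.py 546.3 -306.9 33 wr1.png
```

```text
8.65 pose [ 500.1 -337.1  109.5] yaw 33.0 F [-0.6 -0.8  0. ] j6 138.5
delta [0.002 0.001 0.173] turn 0.0001
pred [276.09  41.26] seen [275.47  41.48] n 116
{69: [0.11, 0.5], 71: [-0.27, 0.23], 74: [-0.85, -0.18], 77: [-1.43, -0.58]} along pin dir {69: 57.86, 71: 57.39, 74: 56.69, 77: 55.98}
```

>>> carry_out(deltas=[[[0, 0, 0.08, 0, -1], [0, 0, 0.15, 0, -1], [0, 0, 0.175, 0, -1], [0, 0, 0.175, 0, -1]]])

```text
clock: 9.1
tool_pos: [0.4999, -0.3363, 0.0743]
orientation: [-179.9, 0.1, 33.0]
force: [0.1, -0.0, -0.1]
opening: 0.0005
gripper_force: 0.0
```

```bash
python3 e.py 546.3 -306.9 33 wr2.png;python3 d.py 500.5 -337 64 33
```

```text
pred [277.28  21.27] seen [276.49  21.71] n 193
{69: [0.14, 0.51], 71: [-0.33, 0.2], 74: [-1.04, -0.28], 77: [-1.74, -0.76]} along pin dir {69: 57.89, 71: 57.33, 74: 56.48, 77: 55.62}
9.15 pose [ 500.4 -336.5   75. ] yaw 33.0 F [-0.   0.5 -0.4] j6 138.4
delta [-0.001  0.002  0.055] turn 0.0001
```

>>> carry_out(deltas=[[[0, 0, 0.02, 0, -1], [0, 0, 0.03, 0, -1], [0, 0, 0.04, 0, -1], [0, 0, 0.05, 0, -1], [0, 0, 0.052, 0, -1]]])

```text
clock: 9.65
tool_pos: [0.5007, -0.3368, 0.0653]
orientation: [180.0, -0.0, 33.0]
force: [-2.0, 2.1, 7.8]
opening: 0.0003
gripper_force: 3.2
```

```bash
python3 e.py 546.3 -306.9 33 wr3.png;python3 d.py 500.5 -337 64 33
```

```text
pred [275.38  15.49] seen [274.54  15.9 ] n 222
{69: [0.17, 0.55], 71: [-0.32, 0.21], 74: [-1.06, -0.3], 77: [-1.8, -0.82]} along pin dir {69: 57.94, 71: 57.35, 74: 56.45, 77: 55.55}
9.7 pose [ 500.7 -336.8   65.4] yaw 33.0 F [-1.4  0.5  2.5] j6 138.4
delta [-0.001  0.     0.007] turn 0.0001
```

The true ring shows no pin motion (57.33 to 57.35 mm), while the left one moved by 0.75 mm, so the left ring is bent. I'll press it again and hold longer to be sure.

>>> carry_out(deltas=[[[0, 0, -0.1, 0, -1], [0, 0, -0.2, 0, -1], [0, 0, -0.23, 0.02, -1], [0, 0, -0.23, 0.036, -1], [0, 0, -0.23, 0.036, -1]]])

```text
clock: 10.2
tool_pos: [0.5007, -0.3368, 0.1113]
orientation: [180.0, -0.0, 20.0]
force: [-0.5, 1.0, -0.6]
opening: 0.0005
gripper_force: 0.0
```

```bash
python3 d.py 460.7 -127.4 110 20
```

```text
10.2 pose [ 500.7 -336.8  111.3] yaw 20.0 F [-0.5  1.  -0.6] j6 125.4
delta [ 0.17  -1.052  0.006] turn -0.0
```

>>> carry_out(deltas=[[[0.04, -0.22, 0, 0, -1], [0.08, -0.44, 0, 0, -1], [0.12, -0.66, 0, 0, -1], [0.16, -0.88, 0, 0, -1], [0.17, -1, 0, 0, -1]]])

```text
clock: 10.7
tool_pos: [0.4631, -0.135, 0.1109]
orientation: [-180.0, -0.0, 20.3]
force: [0.3, -0.4, -0.4]
opening: 0.0003
gripper_force: 0.0
```

>>> carry_out(deltas=[[[0, -0.05, 0.05, 0, -1], [0, -0.05, 0.15, 0, -1], [0, -0.05, 0.18, 0, -1], [0, -0.05, 0.18, 0, -1]]])

```text
clock: 11.1
tool_pos: [0.4596, -0.1284, 0.0737]
orientation: [-180.0, 0.2, 20.1]
force: [0.8, 0.0, -0.0]
opening: 0.0004
gripper_force: 0.0
```

```bash
python3 e.py 512.5 -108.8 20 wl3.png;python3 d.py 460.7 -127.4 64 20
```

```text
pred [276.2   17.29] seen [275.4   17.67] n 202
{69: [0.28, 0.49], 71: [-0.26, 0.28], 74: [-1.07, -0.05], 77: [-1.89, -0.37]} along pin dir {69: 57.93, 71: 57.35, 74: 56.48, 77: 55.6}
11.15 pose [ 460.2 -128.4   74.5] yaw 20.1 F [-0.9 -0.2  1.1] j6 102.0
delta [ 0.004 -0.004  0.052] turn 0.0003
```

>>> carry_out(deltas=[[[0, 0, 0.015, 0, -1], [0, 0, 0.03, 0, -1], [0, 0, 0.04, 0, -1], [0, 0, 0.048, 0, -1], [0, 0, 0.053, 0, -1]]])

```text
clock: 11.65
tool_pos: [0.4605, -0.128, 0.0652]
orientation: [180.0, 0.0, 20.1]
force: [-6.4, 3.1, 21.2]
opening: 0.0007
gripper_force: 11.0
```

>>> carry_out(deltas=[[[0, 0, 0, 0, -1], [0, 0, 0, 0, -1], [0, 0, 0, 0, -1], [0, 0, 0, 0, -1], [0, 0, 0, 0, -1]]])

```text
clock: 12.15
tool_pos: [0.4605, -0.128, 0.0653]
orientation: [180.0, -0.0, 20.1]
force: [-4.2, 0.5, 11.5]
opening: 0.0002
gripper_force: 5.5
```

>>> carry_out(deltas=[[[0, 0, 0, 0, -1], [0, 0, 0, 0, -1], [0, 0, 0, 0, -1], [0, 0, 0, 0, -1], [0, 0, 0, 0, -1]]])

```text
clock: 12.65
tool_pos: [0.4605, -0.128, 0.0653]
orientation: [180.0, -0.0, 20.1]
force: [-3.4, 0.1, 10.7]
opening: 0.0003
gripper_force: 5.5
```

```bash
python3 e.py 512.5 -108.8 20 wl4.png;python3 d.py 460.7 -127.4 64 20
```

```text
pred [276.14  13.56] seen [275.3   11.78] n 222
{69: [1.08, 0.78], 71: [0.5, 0.55], 74: [-0.36, 0.21], 77: [-1.23, -0.12]} along pin dir {69: 58.78, 71: 58.16, 74: 57.23, 77: 56.3}
12.7 pose [ 460.5 -128.    65.3] yaw 20.1 F [-3.7  0.4  9.9] j6 101.9
delta [ 0.002 -0.002  0.006] turn 0.0003
```

The result repeats with the ring held pressed for over 1 s, so the left ring is the bent one. Next I grasp it on the flat part of its +y side.

>>> carry_out(deltas=[[[0, 0, -0.1, 0, -1], [0, 0, -0.2, 0, -1], [0, 0, -0.25, 0, 0.3], [0, 0, -0.25, 0, 0.3]]])

```text
clock: 13.1
tool_pos: [0.4614, -0.1277, 0.1156]
orientation: [180.0, -0.2, 20.1]
force: [-0.7, 0.1, 0.0]
opening: 0.0112
gripper_force: 0.0
```

```bash
python3 e.py 512.5 -108.8 20 wl5.png;python3 c.py top; python3 d.py 502.6 -53.9 110 10
```

```text
pred [276.38  46.23] seen [275.73  46.38] n 110
{69: [0.23, 0.48], 71: [-0.2, 0.32], 74: [-0.83, 0.07], 77: [-1.46, -0.18]} along pin dir {69: 57.88, 71: 57.43, 74: 56.75, 77: 56.07}
top [ 546.6 -307.2] [135.9 136.5] [48.7 31.6] 58.08064871173517 32.97624070069766 132
top [ 534.4 -106.3] [ 90.6 119.4] [-43.    2.8] 43.08420533179977 176.30850351012094 35
13.2 pose [ 460.1 -127.7  113.9] yaw 20.1 F [ 0.1 -0.3 -0.3] j6 101.9
delta [ 0.326 -0.274  0.02 ] turn 0.028
```

>>> carry_out(deltas=[[[0.16, -0.14, 0, 0.014, 0.3], [0.326, -0.274, 0, 0.028, 0.3], [0.326, -0.274, 0.02, 0.028, 0.3], [0.326, -0.274, 0.02, 0.028, 0.3], [0.326, -0.274, 0.02, 0.028, 0.3]]])

```text
clock: 13.7
tool_pos: [0.5017, -0.0544, 0.1093]
orientation: [180.0, 0.1, 10.0]
force: [-0.9, -0.6, -0.7]
opening: 0.0554
gripper_force: 0.0
```

```bash
python3 d.py 502.6 -53.9 61.5 10
```

```text
13.7 pose [501.7 -54.4 109.3] yaw 10.0 F [-0.9 -0.6 -0.7] j6 83.9
delta [ 0.005 -0.002  0.239] turn 0.0001
```

>>> carry_out(deltas=[[[0, 0, 0.12, 0, 0.3], [0, 0, 0.2, 0, 0.3], [0, 0, 0.235, 0, 0.3], [0, 0, 0.235, 0, 0.3]]])

```text
clock: 14.1
tool_pos: [0.5018, -0.0548, 0.0626]
orientation: [180.0, 0.1, 9.9]
force: [-0.0, -0.2, 0.2]
opening: 0.0569
gripper_force: 0.0
```

>>> carry_out(deltas=[[[0, 0, 0, 0, -1], [0, 0, 0, 0, -1], [0, 0, 0, 0, -1], [0, 0, 0, 0, -1], [0, 0, 0, 0, -1]]])

```text
clock: 14.6
tool_pos: [0.503, -0.0539, 0.0637]
orientation: [-180.0, -0.0, 10.0]
force: [-0.1, 0.9, -0.7]
opening: 0.0223
gripper_force: 0.5
```

>>> carry_out(deltas=[[[0, 0, 0, 0, -1], [0, 0, 0, 0, -1], [0, 0, -0.05, 0, -1], [0, 0, -0.15, 0, -1], [0, 0, -0.3, 0, -1]]])

```text
clock: 15.1
tool_pos: [0.5015, -0.0542, 0.123]
orientation: [-180.0, 0.2, 10.0]
force: [0.3, -1.4, -0.2]
opening: 0.0003
gripper_force: 0.0
```

```bash
python3 - <<'E'
from h import *
o,p,R=st();print(o["clock"],p*1000,o["force"],o["opening"],o["gripper_force"])
a=ctrl.snapshot("side"); w=ctrl.snapshot("wrist")
i=cv2.resize(a["color"][170:300,200:373],(560,420),interpolation=2); save({"color":cv2.resize(np.hstack([i,w["color"]]),(800,300),interpolation=cv2.INTER_AREA)},"grasp.png")
E
```

```text
15.1 [501.53891406 -54.1653381  122.99039618] [ 0.3288112  -1.40439946 -0.16045631] 0.0003319060488416063 0.0
```

View pics/grasp.png

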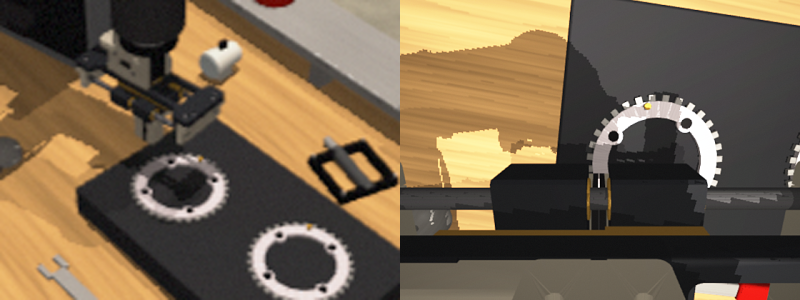

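The fingers closed over the ring: the side crop shows it still on the plate at (180,187) and the gripper empty. They closed about 2 mm too high. I'll re-measure the ring and go lower.

```bash
python3 c.py side wrist; python3 d.py 502.6 -53.9 60.5 10
```

```text
side [ 545.2 -306.4] [131.9 132.3] [52.4 35.5] 63.29064022193387 34.13568926473213 125
side [ 512.2 -109.1] [123.4 130.6] [57.9 24.9] 63.01976341933691 23.250545339258764 109
wrist [ 496.3 -227.1] [ 7.4 21.6] [ -40.3 -168.4] 173.14802050112223 -103.44669573944464 22
wrist [ 520.5 -109.7] [116.9 131.5] [ 3.5 27.4] 27.613864155120147 82.63958589559888 164
15.3 pose [503.2 -53.8 124.2] yaw 10.0 F [-0.3  0.2 -1.4] j6 83.8
delta [-0.003  0.     0.318] turn -0.0
```

>>> carry_out(deltas=[[[0, 0, 0, 0, 0.3], [0, 0, 0, 0, 0.3], [0, 0, 0, 0, 0.3], [0, 0, 0, 0, 0.3], [0, 0, 0, 0, 0.3]]])

```text
clock: 15.8
tool_pos: [0.5027, -0.054, 0.1231]
orientation: [180.0, 0.0, 10.0]
force: [-0.3, -0.4, -0.8]
opening: 0.0349
gripper_force: 0.0
```

```bash
python3 c.py top side wrist; python3 d.py 502.6 -53.9 60.5 10
```

```text
top [ 546.6 -307.2] [136.  136.3] [48.8 31.7] 58.16818611040451 32.97558490455103 133
top [ 463.  -117.8] [ 30.7 112.1] [18.  37.9] 41.971066110737944 64.67468917081023 39
side [ 545.3 -306.4] [131.8 132.2] [52.3 35.6] 63.27991799966571 34.222947354338665 126
side [ 512.  -109.9] [121.6 130.6] [57.9 25.9] 63.472944623337455 24.120140864394877 116
wrist [ 540.3 -241.6] [4.1 6.5] [ -84.3 -153.9] 175.5174108398125 -118.7032785829842 22
wrist [ 523.1 -105.4] [109.2 132.6] [-16.8 -13.6] 21.62443790647377 -141.15788010130188 155
15.95 pose [502.8 -54.  123.3] yaw 10.0 F [-0.4 -0.2 -0.7] j6 83.8
delta [-0.001 -0.001  0.314] turn -0.0
```

>>> carry_out(deltas=[[[0, 0, 0.12, 0, 0.3], [0, 0, 0.24, 0, 0.3], [0, 0, 0.3, 0, 0.3], [0, 0, 0.306, 0, 0.3], [0, 0, 0.306, 0, 0.3]]])

```text
clock: 16.45
tool_pos: [0.5031, -0.054, 0.0624]
orientation: [180.0, 0.0, 10.0]
force: [0.2, 0.6, 0.4]
opening: 0.057
gripper_force: 0.0
```

>>> carry_out(deltas=[[[0, 0, 0.003, 0, 0.3], [0, 0, 0.006, 0, 0.3], [0, 0, 0.009, 0, 0.3], [0, 0, 0.009, 0, 0.3]]])

```text
clock: 16.85
tool_pos: [0.503, -0.0539, 0.0607]
orientation: [-180.0, -0.0, 10.0]
force: [-0.4, 0.5, -0.1]
opening: 0.0566
gripper_force: 0.0
```

```bash
python3 d.py 502.6 -53.9 60.5 10
```

```text
16.85 pose [503.  -53.9  60.7] yaw 10.0 F [-0.4  0.5 -0.1] j6 83.8
delta [-0.002 -0.001  0.001] turn -0.0
```

>>> carry_out(deltas=[[[0, 0, 0.001, 0, -1], [0, 0, 0.001, 0, -1], [0, 0, 0.001, 0, -1], [0, 0, 0.001, 0, -1], [0, 0, 0.001, 0, -1]]])

```text
clock: 17.35
tool_pos: [0.503, -0.0539, 0.0603]
orientation: [180.0, -0.0, 10.0]
force: [0.4, 0.9, 3.0]
opening: 0.0224
gripper_force: 1.6
```

>>> carry_out(deltas=[[[0, 0, 0, 0, -1], [0, 0, 0, 0, -1], [0, 0, 0, 0, -1], [0, 0, 0, 0, -1]]])

```text
clock: 17.75
tool_pos: [0.503, -0.054, 0.0603]
orientation: [180.0, -0.0, 10.0]
force: [0.8, 0.2, 3.9]
opening: 0.0197
gripper_force: 30.0
```

>>> carry_out(deltas=[[[0, 0, -0.02, 0, -1], [0, 0, -0.1, 0, -1], [0, 0, -0.25, 0, -1], [0, 0, -0.45, 0, -1], [0, 0, -0.65, 0, -1]]])

```text
clock: 18.25
tool_pos: [0.5018, -0.0541, 0.191]
orientation: [-180.0, 0.1, 10.0]
force: [2.0, 0.2, -1.4]
opening: 0.0197
gripper_force: 29.3
```

>>> carry_out(deltas=[[[0, 0, -0.2, 0, -1], [0, 0, -0.4, 0, -1], [0, 0, -0.6, 0, -1], [0, 0, -0.65, 0, -1], [0, 0, -0.65, 0, -1]]])

```text
clock: 18.75
tool_pos: [0.5032, -0.0538, 0.3216]
orientation: [-180.0, -0.2, 10.0]
force: [-0.6, -0.3, -1.4]
opening: 0.02
gripper_force: 29.3
```

```bash
python3 - <<'E'
from h import *
o,p,R=st();print(o["clock"],p*1000,o["force"],o["opening"],o["gripper_force"])
a=ctrl.snapshot("side"); w=ctrl.snapshot("wrist")
save({"color":cv2.resize(np.hstack([a["color"],w["color"]]),(800,300),interpolation=cv2.INTER_AREA)},"lift.png")
# bin: refine yaw/tilt fit in top+side with the roof front corners and lip ends
E
```

```text
18.75 [503.1673051  -53.76260941 321.58601643] [-0.55601445 -0.34094802 -1.35588883] 0.01998469649445554 29.325677873566747
```

View pics/lift.png

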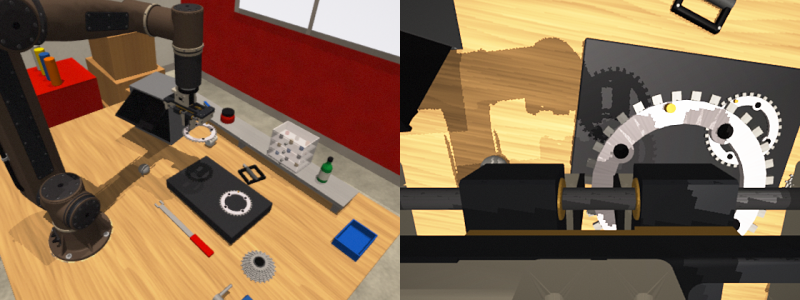

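The side view shows the ring held level at the gripper, with the other ring on the plate. The wrist view confirms the grip on the band. Now I refine the bin pose.

```bash
cat > f.py <<'E'
from h import *
from scipy.optimize import least_squares
np.set_printoptions(precision=2,suppress=True)
t=ctrl.snapshot("top");s=ctrl.snapshot("side")
H=lambda x,y,z:(x,y,z)
ob=[(t,(-105,137,270),(83,200)),(t,(-105,-137,270),(189,176)),(t,(105,-137,270),(165.5,103.5)),(t,(105,137,270),(68,126)),
(t,(-105,-137,0),(201,185)),(t,(105,-137,0),(186,124)),
(s,(105,137,270),(217,100)),(s,(105,-137,270),(273,120)),(s,(-105,-137,270),(234.5,145)),(s,(-105,137,270),(185,123.5)),
(s,(-105,-137,0),(241,202)),(s,(105,-137,0),(272,178)),
(t,126,(112,246.5)),(t,-126,(197.5,227)),(s,126,(161.5,160))]
def res(q):
    cx,cy,a,th=q; r=[]
    for sn,P,px in ob:
        if np.isscalar(P): P=(-100-200*np.sin(th)-8*np.cos(th),P,12+200*np.cos(th)-8*np.sin(th)) 
        X=[cx+(P[0]*np.cos(a)-P[1]*np.sin(a))/1000,cy+(P[0]*np.sin(a)+P[1]*np.cos(a))/1000,P[2]/1000]
        r+=list(proj(sn,X)[0]-px)
    return np.array(r)
f=least_squares(res,[.674,.372,.243,.74],loss="soft_l1")
print("housing",f.x[:2]*1000,np.degrees(f.x[2]),"tilt",f.x[3]); print(res(f.x).reshape(-1,2).tolist() if 0 else np.abs(res(f.x)).reshape(-1,2).max(1))
np.save("bin.npy",f.x)
E
cat > g.py <<'E'
import sys,subprocess
from h import *
# housing-frame target x y z (mm), yaw rel. housing -> call d.py
q=np.load("bin.npy"); x,y,z,w=map(float,sys.argv[1:5]); c,s=np.cos(q[2]),np.sin(q[2])
o,p,R=st(); d=p[:2]-q[:2]; print("now in housing frame",np.round([(c*d[0]+s*d[1])*1000,(-s*d[0]+c*d[1])*1000,p[2]*1000],1))
subprocess.run(["python3","d.py"]+[str(v) for v in (q[0]*1000+c*x-s*y,q[1]*1000+s*x+c*y,z,np.degrees(q[2])+w)])
E
python3 f.py; python3 g.py -168 35 315 0
```

```text
housing [672.42 382.72] 14.312192759488234 tilt 0.6965005874570195
[1.07 6.13 1.6  1.38 2.14 1.6  1.44 1.09 2.86 4.51 1.17 0.65 0.73 1.16
 0.37]
18.95 pose [501.9 -54.  318.2] yaw 10.0 F [-0.8  0.2 -1.4] j6 83.8
delta [ 0.367 -2.114  0.016] turn -0.012
now in housing frame [-273.1 -381.   318.2]
```

```bash
python3 - <<'E'
from h import *
i0=cv2.imread("pics/top0.png"); j0=cv2.imread("pics/side0.png")
a=cv2.resize(i0[90:255,55:215],(480,495),interpolation=2); b=cv2.resize(j0[90:210,150:285],(320,284),interpolation=2)
c=np.zeros((495,800,3),np.uint8); c[:,:480]=a; c[:284,480:]=b; c=cv2.convertScaleAbs(c,alpha=1.6,beta=15); cv2.imwrite("pics/binz.png",c)
E
```

```text
(no output)
```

View pics/binz.png

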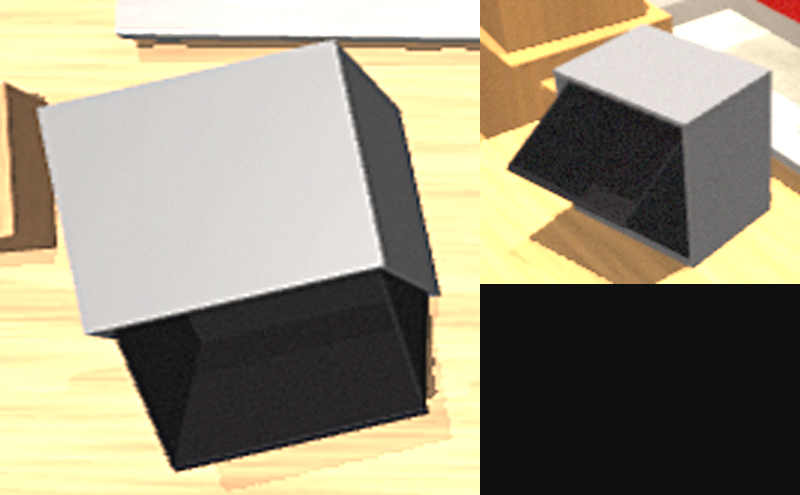

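The enlarged top crop puts the roof front corners at (183,178.7) and (84,201) in original pixels, and the lip ends at (113.7,246.7) and (197.3,226.7). I'll refit with these.

```bash
python3 - <<'E'
import re
s=open("f.py").read()
i=s.index("ob=[");j=s.index("def res")
s=s[:i]+'''ob=[(t,(-105,137,270),(84,201)),(t,(-105,-137,270),(183,178.7)),(t,(105,-137,270),(167.7,103.3)),(t,(105,137,270),(67.7,126)),
(t,(-105,-137,0),(201,188)),(t,(105,-137,0),(188.3,127)),
(s,(105,137,270),(217.5,101.4)),(s,(105,-137,270),(272.4,120.4)),(s,(-105,-137,270),(237.3,142.7)),(s,(-105,137,270),(182.5,120.8)),
(s,(-105,-137,0),(239,201.8)),(s,(105,-137,0),(272.4,178.6)),
(t,126,(113.7,246.7)),(t,-126,(197.3,226.7)),(s,126,(162.7,160.9))]
'''+s[j:]
open("f.py","w").write(s)
E
python3 f.py; python3 g.py -168 35 325 0
```

```text
housing [669.9  380.03] 13.929594759333108 tilt 0.6900060369023587
[0.75 0.67 0.72 0.07 1.57 0.9  1.54 0.88 0.9  2.2  2.02 0.23 0.85 0.77
 1.78]
19.05 pose [502.3 -54.  318.7] yaw 10.0 F [ 0.6 -0.3 -0.9] j6 83.8
delta [ 0.352 -2.109 -0.033] turn -0.0109
now in housing frame [-267.2 -381.   318.7]
```

>>> carry_out(deltas=[[[0.03, -0.15, 0, -0.003, -1], [0.07, -0.35, 0, -0.006, -1], [0.11, -0.55, 0, -0.009, -1], [0.16, -0.8, 0, -0.011, -1], [0.2, -1, 0, -0.011, -1]]])

```text
clock: 19.55
tool_pos: [0.5071, 0.1519, 0.3194]
orientation: [180.0, 0.1, 14.0]
force: [0.6, -1.1, -0.6]
opening: 0.0199
gripper_force: 29.3
```

```bash
python3 g.py -153 35 300 0
```

```text
19.55 pose [507.1 151.9 319.4] yaw 14.0 F [ 0.6 -1.1 -0.6] j6 66.1
delta [ 0.301 -1.086  0.096] turn 0.0002
now in housing frame [-213.  -182.3  319.4]
```

>>> carry_out(deltas=[[[0.06, -0.23, 0, 0, -1], [0.12, -0.46, 0, 0, -1], [0.18, -0.68, 0, 0, -1], [0.24, -0.9, 0, 0, -1], [0.26, -1, 0, 0, -1]]])

```text
clock: 20.05
tool_pos: [0.5092, 0.3598, 0.3181]
orientation: [179.9, 0.1, 14.1]
force: [0.3, 0.1, -2.2]
opening: 0.0196
gripper_force: 29.3
```

```bash
python3 g.py -153 35 285 0
```

```text
20.05 pose [509.2 359.8 318.1] yaw 14.1 F [ 0.3  0.1 -2.2] j6 50.9
delta [ 0.04  -0.08   0.165] turn 0.0004
now in housing frame [-160.8   19.1  318.1]
```

>>> carry_out(deltas=[[[0.03, -0.06, 0, 0, -1], [0.04, -0.08, 0.05, 0, -1], [0.04, -0.08, 0.12, 0, -1], [0.04, -0.08, 0.165, 0, -1], [0.04, -0.08, 0.165, 0, -1]]])

```text
clock: 20.55
tool_pos: [0.5131, 0.3721, 0.2851]
orientation: [179.9, 0.2, 13.9]
force: [-0.6, 0.0, -1.4]
opening: 0.0199
gripper_force: 29.3
```

```bash
python3 g.py -153 35 233 0
```

```text
20.55 pose [513.1 372.1 285.1] yaw 13.9 F [-0.6  0.  -1.4] j6 50.3
delta [ 0.006 -0.025  0.261] turn -0.0002
now in housing frame [-154.1   30.1  285.1]
```

>>> carry_out(deltas=[[[0, 0, 0.03, 0, -1], [0, 0, 0.06, 0, -1], [0, 0, 0.09, 0, -1], [0, 0, 0.12, 0, -1], [0, 0, 0.15, 0, -1]]])

```text
clock: 21.05
tool_pos: [0.5144, 0.3739, 0.2578]
orientation: [180.0, -0.1, 14.0]
force: [2.0, -2.0, 4.9]
opening: 0.02
gripper_force: 30.2
```

```bash
python3 g.py -153 35 233 0; python3 - <<'E'
from h import *
a=ctrl.snapshot("side"); w=ctrl.snapshot("wrist")
i=cv2.resize(a["color"][80:215,130:310],(560,420),interpolation=2); save({"color":cv2.resize(np.hstack([i,w["color"]]),(800,300),interpolation=cv2.INTER_AREA)},"lean.png")
E
```

```text
21.05 pose [514.4 373.9 257.8] yaw 14.0 F [ 2.  -2.   4.9] j6 50.3
delta [-0.003 -0.017  0.124] turn 0.0001
now in housing frame [-152.4   31.5  257.8]
```

View pics/lean.png

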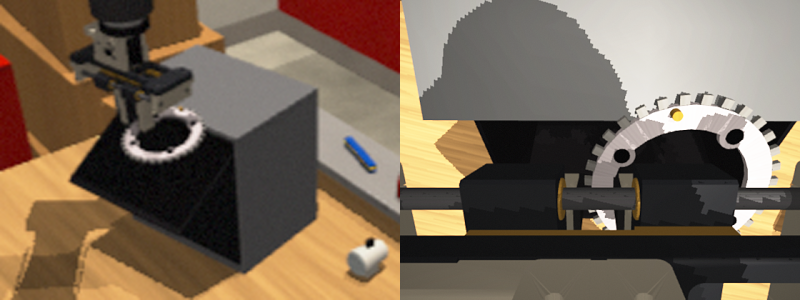

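The left crop shows the ring starting to lean on the roof's front edge at (165,110). The wrist view shows its far teeth at (690,98), over the roof edge at row 120. I continue the descent.

>>> carry_out(deltas=[[[0, 0, 0.03, 0, -1], [0, 0, 0.06, 0, -1], [0, 0, 0.09, 0, -1], [0, 0, 0.11, 0, -1], [0, 0, 0.13, 0, -1]]])

```text
clock: 21.65
tool_pos: [0.5136, 0.3741, 0.231]
orientation: [-180.0, 0.0, 14.0]
force: [-0.2, -0.5, 2.7]
opening: 0.0197
gripper_force: 29.3
```

```bash
cat > l.py <<'E'
from h import *
# lean from the held ring's pin in the wrist view: pin top in tool frame vs lean about tool y through the grip axis
o,p,R=st(); s=ctrl.snapshot("wrist"); im=s["color"].astype(int)
sc=(im[...,0]-im[...,2]>90)&(im[...,0]>150)&(im[...,1]>120); sc[200:]=0
n,lab,stt,c=cv2.connectedComponentsWithStats(sc.astype(np.uint8)); k=[i for i in range(1,n) if 40<stt[i,4]<1500]
print([(c[i].round(1).tolist(),int(stt[i,4])) for i in k])
best=[]
for th in range(-10,61,2):
    a=np.radians(th); P0=np.array([57.5*np.cos(np.radians(10)),56-57.5*np.sin(np.radians(10)),-2.5-8.5]) # tool frame, mm (z down)
    z0=-2.5; X=np.array([P0[0]*np.cos(a)+(P0[2]-z0)*np.sin(a),P0[1],z0-P0[0]*np.sin(a)+(P0[2]-z0)*np.cos(a)])/1000
    u=proj(s,p+R@X)[0]; best.append((min([np.hypot(*(u-c[i])) for i in k] or [999]),th,u.round(0).tolist()))
print("lean",sorted(best)[:3], best[5])
E
python3 l.py; python3 g.py -165 32 233 0
```

```text
[([55.4, 186.7], 1099), ([7.9, 188.3], 67), ([397.1, 191.6], 151)]
lean [(np.float64(4.381969833682725), 30, [401.0, 190.0]), (np.float64(5.593139004859455), 32, [402.0, 194.0]), (np.float64(6.509486074549806), 28, [400.0, 186.0])] (np.float64(42.58115945565536), 0, [381.0, 152.0])
21.7 pose [513.2 373.9 230. ] yaw 13.9 F [-1.6 -1.1  2. ] j6 50.3
delta [-0.057 -0.001 -0.015] turn 0.0001
now in housing frame [-153.6   31.8  230. ]
```

>>> carry_out(deltas=[[[0, 0, 0.015, 0, -1], [0, 0, 0.03, 0, -1], [0, 0, 0.045, 0, -1], [0, 0, 0.045, 0, -1]]])

```text
clock: 22.1
tool_pos: [0.5131, 0.3738, 0.2213]
orientation: [180.0, 0.1, 13.9]
force: [-2.8, 0.3, 2.1]
opening: 0.0196
gripper_force: 29.8
```

```bash
python3 l.py; python3 g.py -168 32 208 0
```

```text
[([49.6, 188.2], 611)]
lean [(np.float64(327.4204291667288), -10, [375.0, 149.0]), (np.float64(328.6181615356292), -8, [376.0, 150.0]), (np.float64(329.81785382500664), -6, [377.0, 150.0])] (np.float64(333.41834888938695), 0, [381.0, 152.0])
22.15 pose [513.1 373.9 221.5] yaw 13.9 F [-2.6  0.9 -0.2] j6 50.3
delta [-0.072 -0.001  0.067] turn 0.0001
now in housing frame [-153.7   31.7  221.5]
```

>>> carry_out(deltas=[[[-0.03, 0, 0.01, 0, -1], [-0.06, 0, 0.03, 0, -1], [-0.065, 0, 0.05, 0, -1], [-0.065, 0, 0.065, 0, -1], [-0.065, 0, 0.065, 0, -1]]])

```text
clock: 22.65
tool_pos: [0.5008, 0.3707, 0.2084]
orientation: [180.0, 0.0, 14.0]
force: [-0.2, 0.2, -1.0]
opening: 0.0192
gripper_force: 30.0
```

```bash
sed -i 's/sc\[200:\]=0/sc[235:]=0/;s/40<stt/15<stt/' l.py; python3 l.py; python3 g.py -168 32 208 0; python3 - <<'E'
from h import *
a=ctrl.snapshot("side"); w=ctrl.snapshot("wrist")
i=cv2.resize(a["color"][110:190,150:260],(578,420),interpolation=2); c=cv2.resize(np.hstack([i,w["color"]]),(800,300),interpolation=cv2.INTER_AREA); save({"color":cv2.convertScaleAbs(c,alpha=1.3)},"lean2.png")
E
```

```text
[([11.0, 178.0], 22), ([399.2, 197.1], 103)]
lean [(np.float64(4.339125683981359), 34, [403.0, 198.0]), (np.float64(4.4390522763956595), 32, [402.0, 194.0]), (np.float64(7.654870950353259), 30, [401.0, 190.0])] (np.float64(48.45589051859194), 0, [381.0, 152.0])
22.7 pose [501.  370.8 208.8] yaw 14.0 F [ 0.1 -0.9 -0.8] j6 49.5
delta [-0.009 -0.002  0.004] turn 0.0001
now in housing frame [-166.1   31.7  208.8]
```

>>> carry_out(deltas=[[[0.02, 0, 0.02, 0, -1], [0.05, 0, 0.06, 0, -1], [0.05, 0, 0.06, 0, -1], [0.05, 0, 0.06, 0, -1]]])

```text
clock: 23.2
tool_pos: [0.5108, 0.373, 0.1964]
orientation: [180.0, 0.1, 13.9]
force: [0.4, 0.8, -0.4]
opening: 0.0191
gripper_force: 30.0
```

>>> carry_out(deltas=[[[0, 0, 0, 0, 0.1], [0, 0, 0, 0, 0.1], [0, 0, 0, 0, 0.1], [0, 0, 0, 0, 0.1], [0, 0, 0, 0, 0.1]]])

```text
clock: 23.7
tool_pos: [0.5107, 0.3734, 0.1974]
orientation: [-180.0, -0.0, 14.0]
force: [-0.1, -0.6, 0.2]
opening: 0.0473
gripper_force: 0.0
```

>>> carry_out(deltas=[[[-0.05, 0, -0.1, 0, 0.1], [-0.05, 0, -0.3, 0, 0.1], [-0.05, 0, -0.5, 0, 0.1], [-0.05, 0, -0.7, 0, 0.1]]])

```text
clock: 24.1
tool_pos: [0.5008, 0.3707, 0.3389]
orientation: [-180.0, -0.0, 14.0]
force: [0.4, 0.9, 1.0]
opening: 0.0481
gripper_force: 0.0
```

```bash
python3 g.py -300 0 340 0; python3 - <<'E'
from h import *
for n in("top","side","wrist"):
    a=ctrl.snapshot(n); save(a,n+"r.png")
    print(n,[(x["centre"],round(x["p"],2)) for x in ctrl.search_frame(a,"chainring_a_mid")])
    if n=="side": s=a
a=cv2.imread("pics/sider.png");b=cv2.imread("pics/wristr.png")
i=cv2.resize(a[100:220,145:305],(560,420),interpolation=2); cv2.imwrite("pics/rel.png",cv2.convertScaleAbs(cv2.resize(np.hstack([i,b]),(800,300),interpolation=cv2.INTER_AREA),alpha=1.4,beta=10))
E
python3 c.py top side
```

```text
24.1 pose [500.8 370.7 338.9] yaw 14.0 F [0.4 0.9 1. ] j6 49.5
delta [-0.668  0.158 -0.005] turn 0.0001
now in housing frame [-166.3   31.6  338.9]
top []
side [([325.8, 297.8], 0.66)]
wrist []Traceback (most recent call last):
  File "c.py", line 23, in <module>
    for r in rings(s): print(n,*r)
             ~~~~~^^^
  File "c.py", line 11, in rings
    l,lab,stt,_=cv2.connectedComponentsWithStats(m); k=1+np.argmax(stt[1:,4])
                                                         ~~~~~~~~~^^^^^^^^^^^
    return _wrapfunc(a, 'argmax', axis=axis, out=out, **kwds)
    return bound(*args, **kwds)
ValueError: attempt to get argmax of an empty sequence
```

View pics/rel.png

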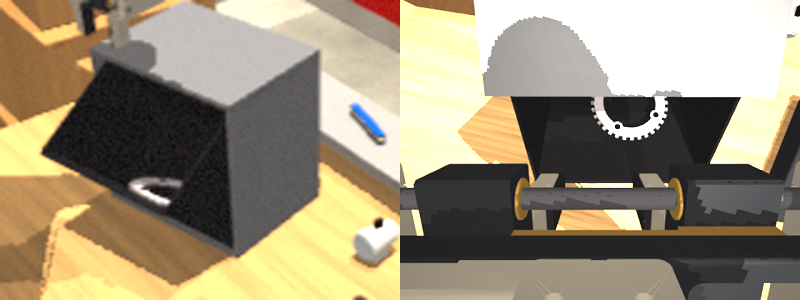

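The ring lies inside the bin: side crop at (155,190), wrist view at (630,115). Next I shut the fingers, go in front of the lip and push it shut.

>>> carry_out(deltas=[[[-0.15, 0.04, 0, 0, -1], [-0.3, 0.08, 0, 0, -1], [-0.45, 0.12, 0, 0, -1], [-0.6, 0.16, 0, 0, -1], [-0.6, 0.16, 0, 0, -1]]])

```text
clock: 24.95
tool_pos: [0.3899, 0.309, 0.3372]
orientation: [-180.0, 0.0, 14.0]
force: [0.7, 0.2, -0.3]
opening: 0.0136
gripper_force: 0.0
```

>>> carry_out(deltas=[[[0, 0, 0.2, 0, -1], [0, 0, 0.4, 0, -1], [0, 0, 0.6, 0, -1], [0, 0, 0.8, 0, -1], [0, 0, 0.9, 0, -1]]])

```text
clock: 25.45
tool_pos: [0.391, 0.3089, 0.1529]
orientation: [179.8, 0.3, 13.9]
force: [0.7, -0.6, 0.6]
opening: 0.0002
gripper_force: 0.0
```

```bash
python3 g.py -248 0 143 0
```

```text
25.45 pose [391.  308.9 152.9] yaw 13.9 F [ 0.7 -0.6  0.6] j6 43.0
delta [ 0.199 -0.01   0.049] turn -0.0
now in housing frame [-287.8   -1.9  152.9]
```

>>> carry_out(deltas=[[[0, 0, 0.04, 0, -1], [0.06, 0, 0.04, 0, -1], [0.12, 0, 0.04, 0, -1], [0.18, 0, 0.04, 0, -1], [0.18, 0, 0.04, 0, -1]]])

```text
clock: 25.95
tool_pos: [0.4292, 0.3204, 0.1498]
orientation: [-180.0, -0.1, 13.9]
force: [0.1, -0.7, -0.8]
opening: 0.0004
gripper_force: 0.0
```

```bash
python3 g.py -177 0 187 0
```

```text
25.95 pose [429.2 320.4 149.8] yaw 13.9 F [ 0.1 -0.7 -0.8] j6 46.1
delta [ 0.355  0.    -0.186] turn -0.0001
now in housing frame [-2.480e+02  1.000e-01  1.498e+02]
```

>>> carry_out(deltas=[[[0.07, 0, -0.02, 0, -1], [0.14, 0, -0.06, 0, -1], [0.21, 0, -0.1, 0, -1], [0.28, 0, -0.14, 0, -1], [0.35, 0, -0.18, 0, -1]]])

```text
clock: 26.45
tool_pos: [0.4958, 0.3365, 0.186]
orientation: [-180.0, -0.0, 13.9]
force: [-1.4, 0.7, -0.4]
opening: 0.0002
gripper_force: 0.1
```

```bash
cat > k.py <<'E'
from h import *
from scipy.optimize import minimize_scalar
# bin tilt from the side view: networks' lip point against the model
q=np.load("bin.npy"); s=ctrl.snapshot("side"); 
for x in ctrl.spot_point(s,"bin_lip")[:2]:
    f=lambda th:np.hypot(*(proj(s,[q[0]+(-100-200*np.sin(th))/1000*np.cos(q[2]),q[1]+(-100-200*np.sin(th))/1000*np.sin(q[2]),(12+200*np.cos(th))/1000])[0]-x["centre"]))
    r=minimize_scalar(f,bounds=(-.1,.9),method="bounded"); print("lip",np.round(x["centre"],1),x["p"],"tilt",round(r.x,2),"miss px",round(r.fun,1))
E
python3 k.py; python3 g.py -148 0 206 0
```

```text
lip [195.8 152.4] 0.71 tilt 0.33 miss px 2.5
26.55 pose [497.  337.2 186.5] yaw 13.9 F [-0.8  0.2 -0.5] j6 51.1
delta [ 0.151 -0.    -0.097] turn -0.0001
now in housing frame [-178.1    0.   186.5]
```

>>> carry_out(deltas=[[[0.05, 0, -0.04, 0, -1], [0.1, 0, -0.075, 0, -1], [0.15, 0, -0.095, 0, -1], [0.15, 0, -0.095, 0, -1]]])

```text
clock: 26.95
tool_pos: [0.5251, 0.344, 0.2044]
orientation: [-180.0, -0.0, 13.9]
force: [0.1, -0.2, -0.4]
opening: 0.0002
gripper_force: 0.0
```

```bash
python3 k.py; python3 g.py -120 0 207.5 0
```

```text
lip [208.3 143.4] 0.81 tilt 0.02 miss px 1.4
27.05 pose [523.9 343.4 203.6] yaw 13.9 F [ 0.1  0.1 -0.6] j6 52.9
delta [ 0.153 -0.002 -0.019] turn -0.0
now in housing frame [-150.5   -0.4  203.6]
```

It has fallen shut. I'll give the lip a gentle nudge to be sure, then retreat.

>>> carry_out(deltas=[[[0, 0, -0.025, 0, -1], [0.05, 0, -0.025, 0, -1], [0.1, 0, -0.025, 0, -1], [0.14, 0, -0.025, 0, -1], [0.16, 0, -0.025, 0, -1]]])

```text
clock: 27.55
tool_pos: [0.5562, 0.3515, 0.2086]
orientation: [180.0, 0.0, 13.9]
force: [-6.4, -0.4, 2.4]
opening: 0.0005
gripper_force: 3.6
```

```bash
python3 k.py; python3 g.py -115 0 207.5 0
```

```text
lip [360.2 374. ] 0.24 tilt 0.9 miss px 263.3
27.65 pose [555.7 351.4 208.7] yaw 13.9 F [ 0.1  0.1 -0.7] j6 54.7
delta [ 0.014 -0.002  0.006] turn -0.0
now in housing frame [-117.7   -0.3  208.7]
```

>>> carry_out(deltas=[[[-0.1, 0, 0, 0, -1], [-0.3, 0, 0, 0, -1], [-0.5, 0, 0, 0, -1], [-0.6, 0, -0.2, 0, -1], [-0.6, 0, -0.4, 0, -1]]])

```text
clock: 28.15
tool_pos: [0.4362, 0.3209, 0.2898]
orientation: [179.9, 0.1, 14.0]
force: [0.7, 1.5, 1.2]
opening: 0.0004
gripper_force: 0.0
```

>>> carry_out(deltas=[[[0, 0, 0, 0, -1], [0, 0, 0, 0, -1], [0, 0, 0, 0, -1], [0, 0, 0, 0, -1], [0, 0, 0, 0, -1]]])

```text
clock: 28.65
tool_pos: [0.4388, 0.3221, 0.2881]
orientation: [179.9, 0.1, 13.9]
force: [0.1, 0.1, 0.0]
opening: 0.0
gripper_force: 0.0
```

```bash
python3 k.py; python3 g.py -118 0 207.5 0; python3 - <<'E'
from c import *
s=ctrl.snapshot("top"); save(s,"fin.png")
for nm in "bell pedal_wrench pedal cassette front_light chainring_a_mid".split(): print(nm,[(np.round(x["centre"],1).tolist(),round(x["p"],2)) for x in ctrl.spot_point(s,nm)[:2]])
s=ctrl.snapshot("side")
for nm in "bell pedal_wrench pedal cassette front_light chainring_a_mid".split(): print(nm,[(np.round(x["centre"],1).tolist(),round(x["p"],2)) for x in ctrl.spot_point(s,nm)[:2]])
a=cv2.imread("pics/side0.png");d=cv2.absdiff(a,cv2.cvtColor(s["color"],cv2.COLOR_RGB2BGR)).max(2)
print("true ring patch diff",d[265:310,300:360].mean())
E
```

```text
lip [210.7 142.2] 0.71 tilt -0.04 miss px 1.2
28.75 pose [438.9 322.3 288.5] yaw 13.9 F [ 0.  -0.3  0.1] j6 47.0
delta [ 0.601 -0.002  0.404] turn 0.0
now in housing frame [-238.1   -0.4  288.5]
bell []
pedal_wrench [([343.7, 274.5], 0.59)]
pedal []
cassette [([434.5, 242.1], 0.66)]
front_light [([241.4, 135.4], 0.86)]
chainring_a_mid [([367.9, 205.0], 0.79)]
bell [([203.8, 241.8], 0.55), ([296.1, 197.3], 0.42)]
pedal_wrench [([258.9, 315.8], 0.57)]
pedal [([348.4, 242.3], 0.65), ([301.5, 279.2], 0.5)]
cassette [([359.6, 369.2], 0.89)]
front_light [([295.0, 200.2], 0.56)]
chainring_a_mid [([324.9, 284.2], 0.86)]
true ring patch diff 2.835185185185185
```

Everything is in place: the bin is shut, the true ring hasn't moved and the arm is clear.

```bash
python3 -c "
from plant import ctrl
print(ctrl.close_job())"
```

```text
the job is handed in; nothing more can be done
None
```

The left chainring was the bent one; I confirmed it by holding it tipped, then dropped it in the scrap bin and pushed the bin fully shut at about 29 s, with the true ring flat on the plate and nothing else on the bench seen to have moved.

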